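# Tamp the stones in a leach cell level under its cover ledge

## Task

Three stones stand proud in the white leach cell, so its perforated cover cannot go on. Take the tamper with the red grip from its rubber rest and press the stones down with its flat steel foot, only the tamper touching them and never with more than about 40 N, because the weathered rock crumbles, until every stone lies below the inner ledge; stones jam and give way, so press again where needed, and finish with a steady push of about 15 N on the level bed for a second. Keep all the stones in the cell, stand the tamper gently back upright in the recess of its rest, and leave the cover and the beaker where they are.

Things in the scene. Friction and masses are not known exactly. Their poses are not given: they have to be found in the camera images.
- cell: leach cell, fixed white open box 120 x 120 mm on an aluminium plate 144 x 144 x 6 mm; origin: centre of its underside on the worktop, z up, x, y along its sides. Rim 66 mm up. Flat inner floor 12 mm up. Inside 100 x 100 mm up to a ledge with black gasket 43 mm up (31 mm over the floor), 112 x 112 mm above it. Blue hose barbs 23 mm long on both y sides
- proud_1: one of the three proud stones: grey-brown many-sided crushed rock, 24 to 30 mm across (17 mm at most from middle to corner), 16 to 23 g; origin: its middle, axes arbitrary. Starts in the hollow over four lower stones, middle 20 to 31 mm above the inner floor. Pressed, it tilts and wedges them apart, jamming at up to 20 N before it gives. Home: middle 11 to 17 mm, top 22 to 31 mm above the floor
- proud_2: one of the three proud stones: grey-brown many-sided crushed rock, 24 to 30 mm across (17 mm at most from middle to corner), 16 to 23 g; origin: its middle, axes arbitrary. Starts in the hollow over four lower stones, middle 20 to 31 mm above the inner floor. Pressed, it tilts and wedges them apart, jamming at up to 20 N before it gives. Home: middle 11 to 17 mm, top 22 to 31 mm above the floor
- proud_3: one of the three proud stones: grey-brown many-sided crushed rock, 24 to 30 mm across (17 mm at most from middle to corner), 16 to 23 g; origin: its middle, axes arbitrary. Starts in the hollow over four lower stones, middle 20 to 31 mm above the inner floor. Pressed, it tilts and wedges them apart, jamming at up to 20 N before it gives. Home: middle 11 to 17 mm, top 22 to 31 mm above the floor
- stone_1: one of the eight stones of the lower layer: same rock as the proud ones, 23 to 28 mm across, 12 to 20 g, loose on the inner floor; origin: its middle, 11 to 14 mm above the inner floor, axes arbitrary
- stone_2: one of the eight stones of the lower layer: same rock as the proud ones, 23 to 28 mm across, 12 to 20 g, loose on the inner floor; origin: its middle, 11 to 14 mm above the inner floor, axes arbitrary
- stone_3: one of the eight stones of the lower layer: same rock as the proud ones, 23 to 28 mm across, 12 to 20 g, loose on the inner floor; origin: its middle, 11 to 14 mm above the inner floor, axes arbitrary
- stone_4: one of the eight stones of the lower layer: same rock as the proud ones, 23 to 28 mm across, 12 to 20 g, loose on the inner floor; origin: its middle, 11 to 14 mm above the inner floor, axes arbitrary
- stone_5: one of the eight stones of the lower layer: same rock as the proud ones, 23 to 28 mm across, 12 to 20 g, loose on the inner floor; origin: its middle, 11 to 14 mm above the inner floor, axes arbitrary
- stone_6: one of the eight stones of the lower layer: same rock as the proud ones, 23 to 28 mm across, 12 to 20 g, loose on the inner floor; origin: its middle, 11 to 14 mm above the inner floor, axes arbitrary
- stone_7: one of the eight stones of the lower layer: same rock as the proud ones, 23 to 28 mm across, 12 to 20 g, loose on the inner floor; origin: its middle, 11 to 14 mm above the inner floor, axes arbitrary
- stone_8: one of the eight stones of the lower layer: same rock as the proud ones, 23 to 28 mm across, 12 to 20 g, loose on the inner floor; origin: its middle, 11 to 14 mm above the inner floor, axes arbitrary
- tamper: tamper, loose, 0.24 to 0.34 kg, stands upright; origin: centre of the flat underside of its foot, z up the handle. Steel foot 32 mm across, 8 mm thick; 12 mm stem; black collar 40 mm across, 58 to 63 mm above the underside, which stops fingers slipping down; red square grip 25 x 25 mm (flats across x and y) from 63 to 109 mm; black cap to 112 mm
- rest: the tamper's rest, a fixed round black rubber dish 70 mm across and 12 mm high; origin at the centre of its underside on the worktop. Its round recess is 46 mm across with a flat bottom 6 mm above the worktop, where the tamper's foot stands
- cover: the cell's perforated cover, a loose white plate 108 x 108 x 5 mm with a blue knob to 23 mm, lying beside the cell; origin at the centre of its underside. Not to be moved
- beaker: a small clear plastic beaker, 48 mm across and 60 mm high, behind the cell; origin at the centre of its underside. Not to be moved

How it is judged (in metres and radians):
On the way, in this order (a step that is already met when the one before it is completed fails the run):
1. the tamper is lifted out of its rest (z of tamper in the frame of rest above 0.04 m), for 0.1 s.
2. every stone is down (its middle less than 20 mm above the inner floor) and the tamper bears firmly on the level bed: more than 6 N on at least one stone for 0.5 s (z of each of proud_1, proud_2, proud_3, stone_1, stone_2, stone_3, stone_4, stone_5, stone_6, stone_7, stone_8 in the frame of cell below 0.032 m and (contact force between tamper and proud_1 above 6 N or contact force between tamper and proud_2 above 6 N or contact force between tamper and proud_3 above 6 N or contact force between tamper and stone_1 above 6 N or contact force between tamper and stone_2 above 6 N or contact force between tamper and stone_3 above 6 N or contact force between tamper and stone_4 above 6 N or contact force between tamper and stone_5 above 6 N or contact force between tamper and stone_6 above 6 N or contact force between tamper and stone_7 above 6 N or contact force between tamper and stone_8 above 6 N)), for 0.5 s.
At the end, for the whole second after the job is handed in: All eleven stones lie still in the cell with their middles less than 20 mm above the inner floor (so none reaches over the ledge), and the tamper stands still and upright (within 0.08 rad) in the recess of its rest, within 10 mm of the centre (z of each of proud_1, proud_2, proud_3, stone_1, stone_2, stone_3, stone_4, stone_5, stone_6, stone_7, stone_8 in the frame of cell below 0.032 m and horizontal distance between each of proud_1, proud_2, proud_3, stone_1, stone_2, stone_3, stone_4, stone_5, stone_6, stone_7, stone_8 and cell below 0.066 m and linear speed of each of proud_1, proud_2, proud_3, stone_1, stone_2, stone_3, stone_4, stone_5, stone_6, stone_7, stone_8, tamper below 0.02 m/s and horizontal distance between tamper and rest below 0.01 m and z of tamper in the frame of rest between 0.003 and 0.01 m and angle between tamper's own z axis and vertical below 0.08 rad); the robot touches nothing.
It fails at once if the tamper presses a stone with more than 50 N (contact force between tamper and proud_1 above 50 N or contact force between tamper and proud_2 above 50 N or contact force between tamper and proud_3 above 50 N or contact force between tamper and stone_1 above 50 N or contact force between tamper and stone_2 above 50 N or contact force between tamper and stone_3 above 50 N or contact force between tamper and stone_4 above 50 N or contact force between tamper and stone_5 above 50 N or contact force between tamper and stone_6 above 50 N or contact force between tamper and stone_7 above 50 N or contact force between tamper and stone_8 above 50 N).
It fails at once if the gripper or the arm pushes on a stone (contact force between any of the fingers, the arm and proud_1 above 0.5 N or contact force between any of the fingers, the arm and proud_2 above 0.5 N or contact force between any of the fingers, the arm and proud_3 above 0.5 N or contact force between any of the fingers, the arm and stone_1 above 0.5 N or contact force between any of the fingers, the arm and stone_2 above 0.5 N or contact force between any of the fingers, the arm and stone_3 above 0.5 N or contact force between any of the fingers, the arm and stone_4 above 0.5 N or contact force between any of the fingers, the arm and stone_5 above 0.5 N or contact force between any of the fingers, the arm and stone_6 above 0.5 N or contact force between any of the fingers, the arm and stone_7 above 0.5 N or contact force between any of the fingers, the arm and stone_8 above 0.5 N).
It fails at once if a stone leaves the cell (horizontal distance between any of proud_1, proud_2, proud_3, stone_1, stone_2, stone_3, stone_4, stone_5, stone_6, stone_7, stone_8 and cell above 0.07 m).
It fails at once if the tamper is dropped or rammed on its rest (more than 80 N) (contact force between tamper and rest above 80 N).
It fails at once if the cover or the beaker is shifted by more than 15 mm, or the beaker is tipped (distance of any of cover, beaker from where it was at the start of the episode above 0.015 m or angle between beaker's own z axis and vertical above 0.3 rad).
It also fails if it takes over 72 s, if anything falls off the work surface, if the arm or the gripper's body presses on something with over 40 N, if the wrist force passes 120 N, or if a joint passes its speed limit or range.

## Robot

A 6-joint arm with a two-finger parallel gripper is mounted at the origin on a cart in front of the work surface, level with it; the furniture and walls round the work are solid. World frame = base frame: x ahead of the robot, y to its left, z up, the work surface at z = 0. Lengths are in m, angles in degrees, forces in N, time in s.
With the tool pointing down it reaches from about 0.4 to 0.825 m from the base axis. Payload 7 kg.
Tool frame: the origin (TCP) lies between the finger pads; the fingertips stand 19 mm ahead of it and the grasp point (between the pads) is the TCP; z points along the fingers, y is the line along which they close (so a half turn about z gives the same grasp; the last joint's range is limited). The gripper opens to 88 mm and grips with 3 to 60 N. Pads are 19 mm wide; open, the fingers measure 130 mm over their backs; the gripper's body (78 mm by 193 mm) begins 47 mm behind the grasp point.
Start: joints at [-55.285, 20.546, 0.682, 0, -70.136, -16.507], TCP at [0.211, -0.641, 0.246] pointing down, gripper open.
Joint ranges: [-176.03, 176.03], [-82.01, 121.73], [-58.28, 71.71], [-173.87, 95.51], [-174.79, -0.11], [-173.66, 173.66]. Speed limits (degrees/s): [136.94, 136.94, 172.46, 180, 180, 180].

## Interface

Orientations are given as [roll, pitch, yaw] about the fixed x, y, z axes, in that order (R = Rz(yaw) Ry(pitch) Rx(roll)).
In Python, from plant import r gives the robot as it stands. The module is installed in compiled form; this text tells all that it offers.
- The arm moves only by the shell command python3 -m pendant 'ROWS' [OPENING] [FORCE]. ROWS is JSON, a list of rows, each a list of 6 numbers: the shift along the tool's x, y, z in mm, then the turn, a rotation vector about the tool's x, y, z in rad. In form: [[tx, ty, tz, wx, wy, wz], ...]. A call has 1 to 20 rows; each row is the pose to reach, as a shift and turn from the pose commanded when the call began, along the tool's axes at that moment; what a row does not reach only later rows make up. A row lasts 1/8 s, in which the tool goes at most 62.5 mm and 10.7 degrees, less where a joint would pass 70% of its speed; a pose out of reach is approached as far as the arm can. A call with a gripper value outside its range is refused whole. OPENING is the finger opening in mm, from 0 to 87.6, set as the call begins (- or left out, the last holds). The fingers move at their own pace and stop on an object; FORCE is the grip in N (left out, the last holds). Time passes only in rows, so rows that repeat a pose let the fingers close. It gives the time, the measured TCP pose, the force, the opening and the grip force at its end, in the units of the state.
- r.get_state(): the state, without advancing time (a new reading comes with each control period).
- r.capture(name): name is "scene" or "top"; returns the picture (420x560x3 uint8, red, green, blue); there is no depth.
- r.camera_params(name): a dict with "mtx" (3x3 intrinsics, pixels), "rvec" (rotation vector, rad) and "tvec" (3), from world to camera coordinates, as OpenCV has them. Camera axes: x right, y down, z forward; pixel columns grow to the right and rows downward; lengths in m; the calibration is good to about 2 mm. A picture is of the moment at which its call begins. camera_params takes no time and is no camera call.
- r.close_job(): hands the job in; it is judged then, once.
The state is a dict: "time_s": time; "joints": joint angles; "qd": joint speeds; "joint_torque": joint torques, N m; "tcp_pos": TCP position; "eef_rot": TCP orientation; "contact_force": force on the tool from outside, world axes, zero at the start; "moment": the same for the moment, N m; "gripper_width": finger opening in m; "gripper_force": force on a finger pad.
Only numpy, scipy, OpenCV 4.12 (cv2) and the standard library are available. Lean on these libraries where they do the work, as an engineer would, in place of code of your own. Each camera call takes 0.05 s, during which the arm holds its last target. There are 200 camera calls.

## Working session

There is one attempt and no reset: what is moved stays moved. The work goes in short steps, Python scripts to look and compute and a shell command to move; the robot and the scene stay as the last step left them, time stands still between calls to the robot, and variables do not carry over. Pictures are saved under pics/ and viewed, at most 10 in all, crops included, and the job is handed in when it is done.

```bash
mkdir -p pics; python3 - <<'E'
from plant import r
import cv2
s=r.get_state()
for k in("time_s","tcp_pos","eef_rot","contact_force","gripper_width"):print(k,s[k])
for n in("scene","top"):
    cv2.imwrite(f"pics/{n}0.png",r.capture(n)[:,:,::-1]); p=r.camera_params(n); print(n,p)
E
```

```text
time_s 0.0
tcp_pos [ 0.21071307 -0.64077653  0.24462889]
eef_rot [ 1.79904031e+02 -9.05344478e-03 -1.61801362e+02]
contact_force [0.63429901 0.03372198 0.7795122 ]
gripper_width 0.0879343269083914
scene {'mtx': array([[447.79482623,   0.        , 283.65954059],
       [  0.        , 447.79482623, 204.17138218],
       [  0.        ,   0.        ,   1.        ]]), 'rvec': array([ 1.18909652, -2.21390416,  1.0746135 ]), 'tvec': array([0.33081114, 0.37334551, 0.79939762])}
top {'mtx': array([[452.0071188 ,   0.        , 278.83955579],
       [  0.        , 452.0071188 , 212.31690894],
       [  0.        ,   0.        ,   1.        ]]), 'rvec': array([ 2.1589571 , -2.14245441,  0.16143633]), 'tvec': array([-0.02220921,  0.62310061,  0.91672757])}
```

View pics/scene0.png

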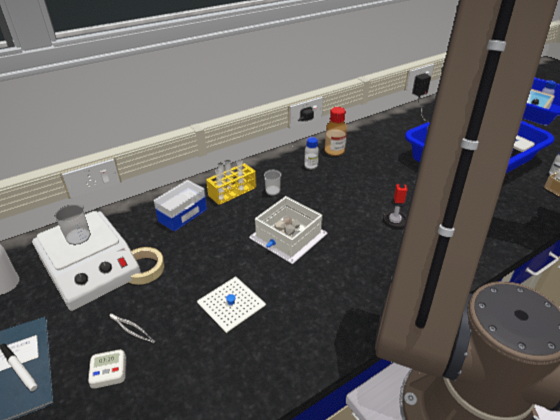

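View pics/top0.png

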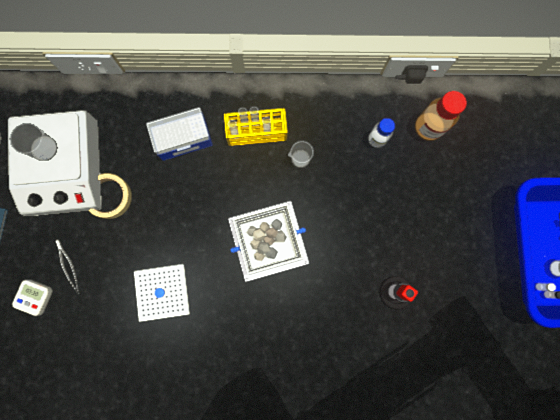

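The top view shows the cell at about (268,241), the tamper's red cap at (408,293), its rest at about (397,293), the cover at (161,293) and the beaker at (301,154). I'll enlarge the cell and the tamper.

```bash
cat > h.py <<'E'
import numpy as np,cv2
from plant import r
def w(n,uv,z):
    p=r.camera_params(n);R=cv2.Rodrigues(p["rvec"])[0]
    d=R.T@np.linalg.inv(p["mtx"])@[uv[0],uv[1],1.];c=-R.T@p["tvec"]
    return c+d*(z-c[2])/d[2]
def px(n,P):
    p=r.camera_params(n);return cv2.projectPoints(np.float64(P).reshape(-1,3),p["rvec"],p["tvec"],p["mtx"],None)[0][:,0]
E
python3 - <<'E'
from h import *
t=cv2.imread("pics/top0.png");s=cv2.imread("pics/scene0.png")
c=lambda im,x,y,w_,h_,k:cv2.resize(im[y:y+h_,x:x+w_],None,fx=k,fy=k,interpolation=cv2.INTER_CUBIC)
a=c(t,223,196,90,90,5);b=c(t,373,268,60,45,5);d=c(s,375,175,60,60,3.75)
out=np.zeros((450,750,3),np.uint8);out[:,:450]=a;out[:225,450:]=b;out[225:,450:675]=d
cv2.imwrite("pics/crop0.png",out)
E
```

```text
(no output)
```

View pics/crop0.png

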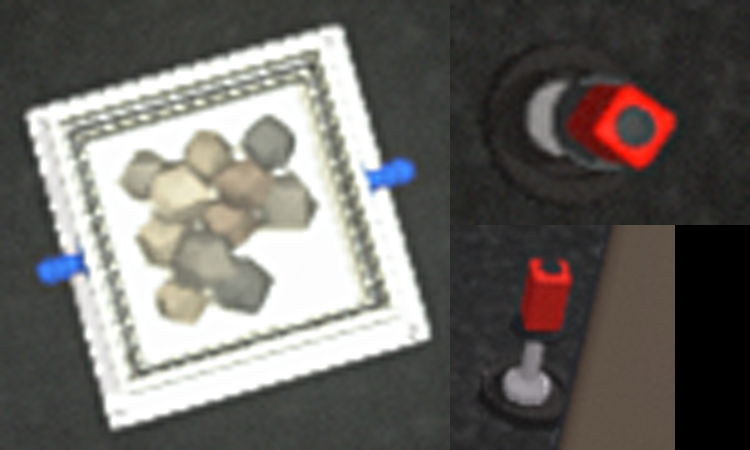

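The crop shows a 3x3 lattice of lower stones with one corner missing. The proud stones are at crop (180,192), (245,182) and (205,255). The cap centre is at (633,125).

```bash
python3 - <<'E'
from h import *
t=cv2.imread("pics/top0.png").astype(int)
m=((t[...,2]>170)&(t[...,1]<90)&(t[...,0]<90)).astype(np.uint8);m[:,:370]=0;m[:,440:]=0;m[:260]=0;m[320:]=0
k=cv2.findContours(m,0,1)[0];k=max(k,key=cv2.contourArea)
bx=cv2.boxPoints(cv2.minAreaRect(k));W=np.array([w("top",q,.115) for q in bx]);print(bx,W.round(4))
for a,b in zip(W,np.roll(W,-1,0)):print("edge",np.hypot(*(b-a)[:2]),np.degrees(np.arctan2(*(b-a)[1::-1])))
C=lambda x,y,ox=223,oy=196:(ox+(x+.5)/5-.5,oy+(y+.5)/5-.5)
print("cap",w("top",C(633-450,125,373,268),.118),"boxc",W.mean(0))
print("dish",w("top",C(567-450,122,373,268),.012))
# foot top disc left edge
rim=[w("top",C(*q),.066) for q in((27,110),(340,25),(430,338),(115,428))];print("rim",np.round(rim,4))
hb=[w("top",C(*q),.03) for q in((40,272),(414,171))];print("barbs",np.round(hb,4))
cr=[w("top",C(*q),.012) for q in((90,150),(300,85),(362,310),(150,365))];print("floor",np.round(cr,4),np.mean(cr,0))
for q in((180,192),(245,182),(205,255)):print("proud",w("top",C(*q),.05))
for q in((147,172),(208,150),(268,140),(160,240),(228,222),(290,200),(183,300),(245,280)):print("low",w("top",C(*q),.035))
E
```

```text
[[400.30765 294.53842]
 [407.23074 284.15378]
 [418.07687 291.38455]
 [411.15378 301.7692 ]] [[ 0.4553 -0.2517  0.115 ]
 [ 0.4751 -0.2657  0.115 ]
 [ 0.4615 -0.2862  0.115 ]
 [ 0.4418 -0.2721  0.115 ]]
edge 0.024271093498631855 -35.231418172778184
edge 0.02458435354172058 -123.61501714589821
edge 0.024223637293961625 144.57491450942933
edge 0.024503900494760842 56.50162621878649
cap [ 0.45919671 -0.26808997  0.118     ] boxc [ 0.45844117 -0.26893108  0.115     ]
dish [ 0.45697031 -0.27072401  0.012     ]
rim [[ 0.6082  0.0881  0.066 ]
 [ 0.6451 -0.0417  0.066 ]
 [ 0.5155 -0.079   0.066 ]
 [ 0.4781  0.0493  0.066 ]]
barbs [[ 0.5433  0.0847  0.03  ]
 [ 0.5879 -0.0749  0.03  ]]
floor [[ 0.5979  0.0658  0.012 ]
 [ 0.6274 -0.0259  0.012 ]
 [ 0.529  -0.0534  0.012 ]
 [ 0.5047  0.0382  0.012 ]] [0.56472415 0.00616998 0.012     ]
proud [0.57613688 0.02477451 0.05      ]
proud [ 0.58056777 -0.00247624  0.05      ]
proud [0.54978128 0.0139647  0.05      ]
low [0.58601548 0.03954576 0.035     ]
low [0.59567489 0.01361299 0.035     ]
low [ 0.60018675 -0.01201571  0.035     ]
low [0.55701185 0.03356818 0.035     ]
low [0.5649011  0.00473704 0.035     ]
low [ 0.57450235 -0.02160325  0.035     ]
low [0.53166008 0.02345276 0.035     ]
low [ 0.54031312 -0.0027327   0.035     ]
```

```bash
python3 -m pendant '[[-35,28,8,0,0,-0.06],[-75,59,18,0,0,-0.14],[-117,92,28,0,0,-0.22],[-160,125,38,0,0,-0.3],[-203,159,48,0,0,-0.38],[-246,193,58,0,0,-0.46],[-287,226,68,0,0,-0.54],[-322,253,75,0,0,-0.6],[-344,270,79,0,0,-0.635],[-351,276,80,0,0,-0.635],[-351,276,80,0,0,-0.635]]' 70
python3 - <<'E'
from h import *
im=r.capture("top");cv2.imwrite("pics/t1.png",cv2.resize(im[220:340,330:490,::-1],None,fx=5,fy=5,interpolation=2))
s=r.get_state();print(s["tcp_pos"],s["eef_rot"],s["contact_force"])
t=cv2.imread("pics/top0.png").astype(np.uint8)
C=lambda x,y,ox=223,oy=196:(ox+(x+.5)/5-.5,oy+(y+.5)/5-.5)
p=np.array([w("top",C(*q),.006) for q in((27,110),(340,25),(430,338),(115,428))]);print(p.round(4),p.mean(0))
E
```

```text
time_s: 1.48
tcp_pos: [0.458, -0.2691, 0.1654]
eef_rot: [180.0, -0.0, -125.4]
contact_force: [-0.6, -0.6, -0.1]
gripper_width: 0.07
gripper_force: 0.0
[ 0.45777541 -0.26958359  0.16551211] [ 1.79981969e+02 -1.10141475e-02 -1.25429479e+02] [-0.11479998 -1.43132288  0.69664979]
[[ 0.6161  0.0945  0.006 ]
 [ 0.6553 -0.0436  0.006 ]
 [ 0.5173 -0.0833  0.006 ]
 [ 0.4776  0.0532  0.006 ]] [0.56657874 0.00517027 0.006     ]
```

View pics/t1.png

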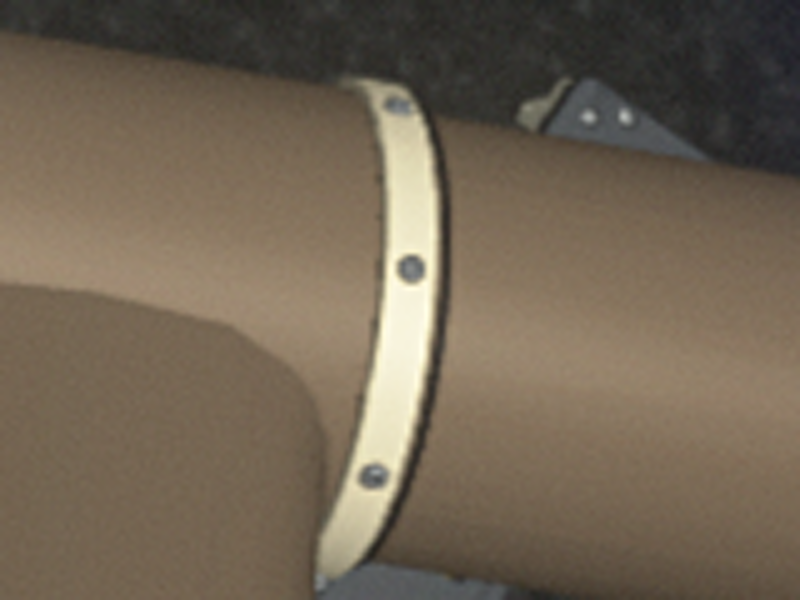

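```bash
python3 -m pendant '[[0,0,12,0,0,0],[0,0,28,0,0,0],[0,0,44,0,0,0],[0,0,60,0,0,0],[0,0,71,0,0,0],[0,0,75,0,0,0],[0,0,75,0,0,0]]' 60
python3 -m pendant '[[0,0,0,0,0,0],[0,0,0,0,0,0],[0,0,0,0,0,0],[0,0,0,0,0,0],[0,0,0,0,0,0],[0,0,0,0,0,0]]' 15 55
```

```text
time_s: 2.4
tcp_pos: [0.4581, -0.2694, 0.0904]
eef_rot: [180.0, -0.0, -125.4]
contact_force: [0.4, 0.1, 0.0]
gripper_width: 0.0601
gripper_force: 0.0
time_s: 3.15
tcp_pos: [0.4582, -0.2693, 0.0907]
eef_rot: [-180.0, 0.0, -125.4]
contact_force: [-0.5, 0.2, 1.6]
gripper_width: 0.0251
gripper_force: 54.8
```

```bash
python3 -m pendant '[[0,0,-10,0,0,0],[0,0,-30,0,0,0],[0,0,-55,0,0,0],[-15,4,-78,0,0,0],[-50,12,-92,0,0,0],[-90,22,-94,0,0,0],[-135,33,-94,0,0,0],[-180,43,-94,0,0,0],[-225,54,-94,0,0,0],[-265,64,-94,0,0,0],[-293,71,-94,0,0,0],[-308,74,-94,0,0,0],[-308,74,-94,0,0,0],[-308,74,-94,0,0,0]]'
python3 - <<'E'
from h import *
s=r.get_state();print(s["tcp_pos"],s["eef_rot"],s["contact_force"])
t=r.capture("top")[180:300,210:330];a=r.capture("scene")[150:270,240:360]
cv2.imwrite("pics/t2.png",cv2.resize(np.hstack([t,a])[:,:,::-1],None,fx=3.3,fy=3.3,interpolation=2))
E
```

```text
time_s: 4.9
tcp_pos: [0.5757, 0.0239, 0.1845]
eef_rot: [180.0, -0.0, -125.4]
contact_force: [-1.2, -1.2, -3.7]
gripper_width: 0.0248
gripper_force: 54.8
[0.57567582 0.02389194 0.18445776] [ 1.79969310e+02 -3.33172467e-02 -1.25439809e+02] [-1.1591846  -1.21383373 -3.71051598]
```

View pics/t2.png

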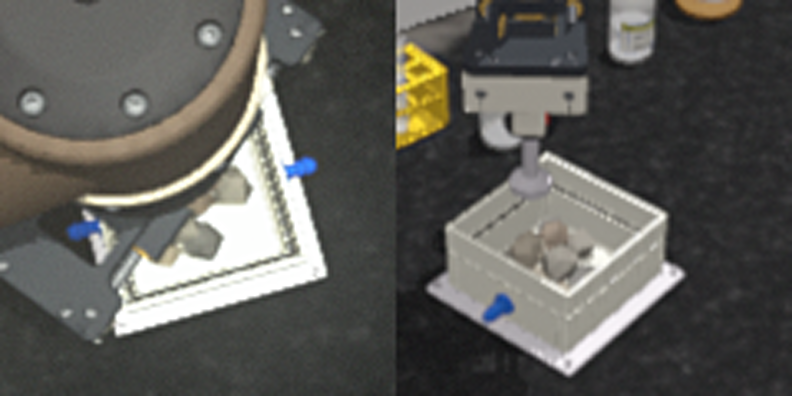

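The foot hangs straight over the bed. I'll descend in small guarded steps and stop as soon as the force builds.

```bash
cat > chk.py <<'E'
import sys
from plant import r
s=r.get_state();p=s["tcp_pos"];f=s["contact_force"]
print("t %.2f foot z %.1f xy %.1f %.1f F %.1f %.1f %.1f"%(s["time_s"],p[2]*1e3-84.4,p[0]*1e3,p[1]*1e3,*f))
sys.exit(f[2]>float(sys.argv[1]))
E
set -e
python3 -m pendant '[[0,0,8,0,0,0],[0,0,20,0,0,0],[0,0,30,0,0,0],[0,0,35,0,0,0],[0,0,37,0,0,0],[0,0,37,0,0,0]]' >/dev/null; python3 chk.py 4
python3 -m pendant '[[0,0,1.5,0,0,0],[0,0,3,0,0,0]]' >/dev/null; python3 chk.py 4
python3 -m pendant '[[0,0,1.5,0,0,0],[0,0,3,0,0,0]]' >/dev/null; python3 chk.py 4
python3 -m pendant '[[0,0,1.5,0,0,0],[0,0,3,0,0,0]]' >/dev/null; python3 chk.py 4
python3 -m pendant '[[0,0,1.5,0,0,0],[0,0,3,0,0,0]]' >/dev/null; python3 chk.py 4
```

```text
t 5.75 foot z 63.2 xy 576.3 24.6 F -0.0 0.4 -3.2False
```

```bash
sed -i 's/sys.exit(\(.*\))$/sys.exit(int(\1))/' chk.py
set -e
python3 -m pendant '[[0,0,1.5,0,0,0],[0,0,3,0,0,0]]' >/dev/null; python3 chk.py 3
python3 -m pendant '[[0,0,1.5,0,0,0],[0,0,3,0,0,0]]' >/dev/null; python3 chk.py 3
python3 -m pendant '[[0,0,1.5,0,0,0],[0,0,3,0,0,0]]' >/dev/null; python3 chk.py 3
python3 -m pendant '[[0,0,1.5,0,0,0],[0,0,3,0,0,0]]' >/dev/null; python3 chk.py 3
python3 -m pendant '[[0,0,1.5,0,0,0],[0,0,3,0,0,0]]' >/dev/null; python3 chk.py 3
python3 -m pendant '[[0,0,1.5,0,0,0],[0,0,3,0,0,0]]' >/dev/null; python3 chk.py 3
```

```text
t 6.00 foot z 60.3 xy 576.3 24.7 F 0.8 -0.7 -3.8
t 6.25 foot z 57.1 xy 576.2 24.6 F 1.1 0.1 -3.7
t 6.50 foot z 54.0 xy 576.2 24.6 F 0.2 0.1 -3.2
t 6.75 foot z 51.1 xy 576.2 24.6 F 0.2 0.1 -3.2
t 7.00 foot z 48.5 xy 576.4 24.4 F -2.3 -0.8 6.7
```

```bash
set -e
python3 -m pendant '[[0,0,0.5,0,0,0],[0,0,1,0,0,0]]' >/dev/null; python3 chk.py 20
python3 -m pendant '[[0,0,0.5,0,0,0],[0,0,1,0,0,0]]' >/dev/null; python3 chk.py 20
python3 -m pendant '[[0,0,0.5,0,0,0],[0,0,1,0,0,0]]' >/dev/null; python3 chk.py 20
python3 -m pendant '[[0,0,0.5,0,0,0],[0,0,1,0,0,0]]' >/dev/null; python3 chk.py 20
python3 -m pendant '[[0,0,0.5,0,0,0],[0,0,1,0,0,0]]' >/dev/null; python3 chk.py 20
python3 -m pendant '[[0,0,0.5,0,0,0],[0,0,1,0,0,0]]' >/dev/null; python3 chk.py 20
python3 -m pendant '[[0,0,0.5,0,0,0],[0,0,1,0,0,0]]' >/dev/null; python3 chk.py 20
```

```text
t 7.25 foot z 48.4 xy 576.6 24.3 F -2.4 -2.1 10.1
t 7.50 foot z 48.1 xy 576.9 24.1 F -3.8 -1.8 14.0
t 7.75 foot z 47.9 xy 577.2 23.9 F -5.8 -3.1 20.1
```

```bash
set -e
python3 -m pendant '[[0,0,0.5,0,0,0],[0,0,1,0,0,0]]' >/dev/null; python3 chk.py 27
python3 -m pendant '[[0,0,0.5,0,0,0],[0,0,0.8,0,0,0]]' >/dev/null; python3 chk.py 27
python3 -m pendant '[[0,0,0.5,0,0,0],[0,0,0.8,0,0,0]]' >/dev/null; python3 chk.py 27
python3 -m pendant '[[0,0,0.5,0,0,0],[0,0,0.8,0,0,0]]' >/dev/null; python3 chk.py 27
python3 -m pendant '[[0,0,0.5,0,0,0],[0,0,0.8,0,0,0]]' >/dev/null; python3 chk.py 27
```

```text
t 8.00 foot z 47.8 xy 577.5 23.8 F -7.1 -4.1 24.9
t 8.25 foot z 47.7 xy 577.8 23.6 F -7.7 -4.2 28.5
```

```bash
set -e
python3 -m pendant '[[0,0,0.8,0,0,0],[0,0,0.8,0,0,0],[0,0,0.8,0,0,0]]' >/dev/null; python3 chk.py 31; python3 -c "from plant import r;print(r.get_state()['moment'],r.get_state()['eef_rot'])"
python3 -m pendant '[[0,0,0.4,0,0,0],[0,0,0.4,0,0,0],[0,0,0.4,0,0,0]]' >/dev/null; python3 chk.py 31
```

```text
t 8.62 foot z 47.6 xy 577.9 23.6 F -9.1 -3.9 32.5
```

```bash
python3 -c "
from plant import r
s=r.get_state();print(s['moment'],s['contact_force'],s['eef_rot'])"
python3 -m pendant '[[0,0,-4,0,0,0],[0,0,-9,0,0,0],[0,0,-14,0,0,0],[0,0,-16,0,0,0],[0,0,-16,0,0,0]]' >/dev/null; python3 chk.py 31;python3 -c "
from plant import r
s=r.get_state();print(s['moment'],s['contact_force'],s['eef_rot'])"
```

```text
[-1.72928962  4.05677151  0.01175897] [-9.10301641 -3.87259225 32.45121459] [-1.79719579e+02  8.27818580e-02 -1.25297198e+02]
t 9.25 foot z 58.4 xy 576.2 24.7 F 0.8 -0.9 -3.1
[0.04424682 0.10630057 0.05404263] [ 0.77848185 -0.89125103 -3.09436635] [ 1.79988383e+02 -9.25087082e-03 -1.25403756e+02]
```

Pressing with 36 N shows no give, so the foot is probably bridging two proud stones. I'll shift to the third one, offset outward.

```bash
set -e
python3 -m pendant '[[10,6,0,0,0,0],[22,14,0,0,0,0],[28,18,3,0,0,0],[28,18,5,0,0,0],[28,18,5,0,0,0]]' >/dev/null; python3 chk.py 4
python3 -m pendant '[[0,0,1,0,0,0],[0,0,2,0,0,0]]' >/dev/null; python3 chk.py 6
python3 -m pendant '[[0,0,1,0,0,0],[0,0,2,0,0,0]]' >/dev/null; python3 chk.py 10
python3 -m pendant '[[0,0,1,0,0,0],[0,0,2,0,0,0]]' >/dev/null; python3 chk.py 15
python3 -m pendant '[[0,0,1,0,0,0],[0,0,2,0,0,0]]' >/dev/null; python3 chk.py 20
python3 -m pendant '[[0,0,0.7,0,0,0],[0,0,1.4,0,0,0]]' >/dev/null; python3 chk.py 25
python3 -m pendant '[[0,0,0.7,0,0,0],[0,0,1.4,0,0,0]]' >/dev/null; python3 chk.py 25
python3 -m pendant '[[0,0,0.7,0,0,0],[0,0,1.4,0,0,0]]' >/dev/null; python3 chk.py 25
```

```text
t 9.88 foot z 53.6 xy 545.5 12.2 F 0.5 -0.6 -2.9
t 10.12 foot z 51.5 xy 545.6 12.2 F 0.3 -0.9 -2.5
t 10.38 foot z 49.9 xy 545.9 12.2 F 1.5 -1.2 -1.3
t 10.62 foot z 48.5 xy 546.5 12.2 F 2.5 -3.1 7.7
t 10.88 foot z 47.6 xy 547.4 12.0 F 2.0 -3.5 13.7
t 11.12 foot z 46.2 xy 547.0 11.9 F 0.3 -3.8 12.4
t 11.38 foot z 44.4 xy 546.3 11.6 F -0.9 -6.0 12.7
t 11.62 foot z 43.8 xy 546.8 11.3 F -1.7 -5.8 19.6
```

```bash
set -e
python3 -m pendant '[[0,0,0.5,0,0,0],[0,0,1,0,0,0]]' >/dev/null; python3 chk.py 29
python3 -m pendant '[[0,0,0.5,0,0,0],[0,0,1,0,0,0]]' >/dev/null; python3 chk.py 29
python3 -m pendant '[[0,0,0.5,0,0,0],[0,0,1,0,0,0]]' >/dev/null; python3 chk.py 29
python3 -m pendant '[[0,0,0.5,0,0,0],[0,0,1,0,0,0]]' >/dev/null; python3 chk.py 29
python3 -m pendant '[[0,0,0.5,0,0,0],[0,0,1,0,0,0]]' >/dev/null; python3 chk.py 29
python3 -m pendant '[[0,0,0.5,0,0,0],[0,0,1,0,0,0]]' >/dev/null; python3 chk.py 29
python3 -m pendant '[[0,0,0.5,0,0,0],[0,0,1,0,0,0]]' >/dev/null; python3 chk.py 29
python3 -m pendant '[[0,0,0.5,0,0,0],[0,0,1,0,0,0]]' >/dev/null; python3 chk.py 29
```

```text
t 11.88 foot z 43.2 xy 546.8 11.0 F -3.0 -8.0 21.3
t 12.12 foot z 42.8 xy 547.1 10.6 F -2.1 -9.8 23.1
t 12.38 foot z 41.9 xy 547.2 10.7 F 0.9 1.5 -0.1
t 12.62 foot z 37.3 xy 545.3 12.4 F 0.2 0.7 4.7
t 12.88 foot z 37.0 xy 546.0 12.7 F -1.3 1.0 9.8
t 13.12 foot z 36.8 xy 546.7 12.9 F -1.4 1.9 13.9
t 13.38 foot z 36.6 xy 547.4 13.1 F -3.7 2.6 19.3
t 13.62 foot z 36.4 xy 548.1 13.3 F -3.3 3.1 24.2
```

```bash
set -e
python3 -m pendant '[[0,0,-8,0,0,0],[0,0,-18,0,0,0],[-8,-3,-24,0,0,0],[-22,-10,-24,0,0,0],[-32,-14,-23,0,0,0],[-32,-14,-20,0,0,0]]' >/dev/null; python3 chk.py 6
python3 -m pendant '[[0,0,1,0,0,0],[0,0,2,0,0,0]]' >/dev/null; python3 chk.py 10
python3 -m pendant '[[0,0,1,0,0,0],[0,0,2,0,0,0]]' >/dev/null; python3 chk.py 12
python3 -m pendant '[[0,0,1,0,0,0],[0,0,2,0,0,0]]' >/dev/null; python3 chk.py 15
python3 -m pendant '[[0,0,1,0,0,0],[0,0,2,0,0,0]]' >/dev/null; python3 chk.py 19
python3 -m pendant '[[0,0,0.7,0,0,0],[0,0,1.4,0,0,0]]' >/dev/null; python3 chk.py 25
python3 -m pendant '[[0,0,0.7,0,0,0],[0,0,1.4,0,0,0]]' >/dev/null; python3 chk.py 25
python3 -m pendant '[[0,0,0.7,0,0,0],[0,0,1.4,0,0,0]]' >/dev/null; python3 chk.py 25
```

```text
t 14.38 foot z 52.5 xy 576.0 30.7 F 0.2 -0.1 -2.6
t 14.62 foot z 51.0 xy 574.9 29.9 F -0.7 -0.3 -2.3
t 14.88 foot z 49.5 xy 575.2 30.1 F -0.2 -0.7 -3.3
t 15.12 foot z 48.2 xy 575.6 29.9 F -2.7 -2.0 6.7
t 15.38 foot z 47.7 xy 576.3 29.6 F -4.3 -3.2 16.3
t 15.62 foot z 47.5 xy 576.8 29.4 F -5.3 -3.9 23.2
t 15.88 foot z 47.2 xy 577.3 29.2 F -9.0 -5.0 31.9
```

```bash
set -e
python3 -m pendant '[[0,0,-6,0,0,0],[4,-4,-15,0,0,0],[16,-16,-17,0,0,0],[25,-25,-17,0,0,0],[27,-27,-14,0,0,0],[27,-27,-11,0,0,0]]' >/dev/null; python3 chk.py 6
python3 -m pendant '[[0,0,1,0,0,0],[0,0,2,0,0,0]]' >/dev/null; python3 chk.py 10
python3 -m pendant '[[0,0,1,0,0,0],[0,0,2,0,0,0]]' >/dev/null; python3 chk.py 12
python3 -m pendant '[[0,0,1,0,0,0],[0,0,2,0,0,0]]' >/dev/null; python3 chk.py 15
python3 -m pendant '[[0,0,1,0,0,0],[0,0,2,0,0,0]]' >/dev/null; python3 chk.py 19
python3 -m pendant '[[0,0,0.7,0,0,0],[0,0,1.4,0,0,0]]' >/dev/null; python3 chk.py 25
python3 -m pendant '[[0,0,0.7,0,0,0],[0,0,1.4,0,0,0]]' >/dev/null; python3 chk.py 25
python3 -m pendant '[[0,0,0.7,0,0,0],[0,0,1.4,0,0,0]]' >/dev/null; python3 chk.py 25
```

```text
t 16.62 foot z 52.8 xy 581.4 -8.0 F -0.3 0.4 -2.9
t 16.88 foot z 51.4 xy 581.6 -7.2 F 0.2 -0.2 -3.7
t 17.12 foot z 49.6 xy 581.7 -7.3 F -0.9 -0.2 -3.2
t 17.38 foot z 47.8 xy 581.7 -7.5 F -1.2 -0.5 2.5
t 17.62 foot z 46.7 xy 582.0 -8.1 F -2.9 -3.3 10.1
t 17.88 foot z 46.2 xy 582.1 -8.4 F -5.9 -3.1 16.9
t 18.12 foot z 45.8 xy 582.2 -8.6 F -7.5 -3.7 23.0
t 18.38 foot z 44.1 xy 581.6 -9.0 F -8.1 -6.0 17.3
```

```bash
set -e
python3 -m pendant '[[0,0,0.5,0,0,0],[0,0,1,0,0,0]]' >/dev/null; python3 chk.py 28
python3 -m pendant '[[0,0,0.5,0,0,0],[0,0,1,0,0,0]]' >/dev/null; python3 chk.py 28
python3 -m pendant '[[0,0,0.5,0,0,0],[0,0,1,0,0,0]]' >/dev/null; python3 chk.py 28
python3 -m pendant '[[0,0,0.5,0,0,0],[0,0,1,0,0,0]]' >/dev/null; python3 chk.py 28
python3 -m pendant '[[0,0,0.5,0,0,0],[0,0,1,0,0,0]]' >/dev/null; python3 chk.py 26
python3 -m pendant '[[0,0,0.5,0,0,0],[0,0,1,0,0,0]]' >/dev/null; python3 chk.py 26
python3 -m pendant '[[0,0,0.5,0,0,0],[0,0,1,0,0,0]]' >/dev/null; python3 chk.py 26
python3 -m pendant '[[0,0,0.5,0,0,0],[0,0,1,0,0,0]]' >/dev/null; python3 chk.py 26
```

```text
t 18.62 foot z 41.5 xy 582.9 -7.8 F 0.4 -2.6 6.0
t 18.88 foot z 40.9 xy 583.3 -7.8 F 0.3 -3.1 10.0
t 19.12 foot z 39.6 xy 583.0 -7.4 F -0.1 -0.5 1.8
t 19.38 foot z 37.1 xy 581.2 -7.1 F -3.9 1.8 5.9
t 19.62 foot z 36.4 xy 581.1 -7.0 F -5.2 3.4 9.0
t 19.88 foot z 34.9 xy 581.3 -7.6 F -0.9 -0.5 1.8
t 20.12 foot z 34.6 xy 581.7 -7.7 F -1.3 0.3 6.7
t 20.38 foot z 34.0 xy 582.3 -7.3 F -2.0 1.5 8.4
```

```bash
set -e
python3 -m pendant '[[0,0,-8,0,0,0],[0,0,-20,0,0,0],[-5,5,-24,0,0,0],[-17,17,-24,0,0,0],[-23,23,-22,0,0,0],[-23,23,-19,0,0,0]]' >/dev/null; python3 chk.py 6
python3 -m pendant '[[0,0,1,0,0,0],[0,0,2,0,0,0]]' >/dev/null; python3 chk.py 12
python3 -m pendant '[[0,0,1,0,0,0],[0,0,2,0,0,0]]' >/dev/null; python3 chk.py 15
python3 -m pendant '[[0,0,1,0,0,0],[0,0,2,0,0,0]]' >/dev/null; python3 chk.py 19
python3 -m pendant '[[0,0,0.7,0,0,0],[0,0,1.4,0,0,0]]' >/dev/null; python3 chk.py 25
python3 -m pendant '[[0,0,0.7,0,0,0],[0,0,1.4,0,0,0]]' >/dev/null; python3 chk.py 25
python3 -m pendant '[[0,0,0.7,0,0,0],[0,0,1.4,0,0,0]]' >/dev/null; python3 chk.py 25
python3 -m pendant '[[0,0,0.7,0,0,0],[0,0,1.4,0,0,0]]' >/dev/null; python3 chk.py 25
python3 -m pendant '[[0,0,0.7,0,0,0],[0,0,1.4,0,0,0]]' >/dev/null; python3 chk.py 25
```

```text
t 21.12 foot z 52.0 xy 575.9 25.6 F -0.3 0.2 -3.9
t 21.38 foot z 50.1 xy 576.2 24.3 F 0.2 0.4 -3.4
t 21.62 foot z 48.3 xy 576.3 24.4 F -0.1 -0.5 -2.9
t 21.88 foot z 47.1 xy 576.5 24.1 F -2.7 -3.1 5.6
t 22.12 foot z 46.4 xy 576.5 23.6 F -2.8 -4.8 11.0
t 22.38 foot z 45.8 xy 576.6 23.0 F -4.8 -7.2 17.5
t 22.62 foot z 45.1 xy 576.8 22.5 F -6.2 -9.7 20.7
t 22.88 foot z 43.6 xy 576.6 22.2 F -4.7 -10.3 19.6
t 23.12 foot z 39.6 xy 576.2 24.5 F -1.0 -0.3 1.5
```

```bash
set -e
python3 -m pendant '[[0,0,0.5,0,0,0],[0,0,1,0,0,0]]' >/dev/null; python3 chk.py 26
python3 -m pendant '[[0,0,0.5,0,0,0],[0,0,1,0,0,0]]' >/dev/null; python3 chk.py 26
python3 -m pendant '[[0,0,0.5,0,0,0],[0,0,1,0,0,0]]' >/dev/null; python3 chk.py 26
python3 -m pendant '[[0,0,0.5,0,0,0],[0,0,1,0,0,0]]' >/dev/null; python3 chk.py 26
python3 -m pendant '[[0,0,0.5,0,0,0],[0,0,1,0,0,0]]' >/dev/null; python3 chk.py 26
python3 -m pendant '[[0,0,0.5,0,0,0],[0,0,1,0,0,0]]' >/dev/null; python3 chk.py 26
```

```text
t 23.38 foot z 38.3 xy 576.2 24.7 F -1.7 -1.6 2.9
t 23.62 foot z 36.7 xy 576.0 24.8 F 0.5 1.0 -3.0
t 23.88 foot z 36.2 xy 576.0 24.6 F -0.4 0.8 -1.2
t 24.12 foot z 35.7 xy 576.0 24.5 F -3.5 0.6 3.5
t 24.38 foot z 35.3 xy 576.2 24.3 F -4.3 0.4 10.3
t 24.62 foot z 35.0 xy 576.3 24.1 F -6.7 -1.2 16.7
```

```bash
python3 -m pendant '[[0,0,0,0,0,0],[0,0,0,0,0,0],[0,0,0,0,0,0],[0,0,0,0,0,0],[0,0,0,0,0,0],[0,0,0,0,0,0],[0,0,0,0,0,0],[0,0,0,0,0,0]]' >/dev/null; python3 chk.py 30
python3 -m pendant '[[0,0,-10,0,0,0],[0,0,-30,0,0,0],[0,0,-60,0,0,0],[60,0,-66,0,0,0],[110,-15,-66,0,0,0],[155,-30,-66,0,0,0],[190,-45,-66,0,0,0],[205,-50,-66,0,0,0],[205,-50,-66,0,0,0]]' >/dev/null; python3 chk.py 30
python3 - <<'E'
from h import *
t=r.capture("top")[180:300,210:330];a=r.capture("scene")[180:270,240:360]
a=cv2.resize(a,(400,300),interpolation=2);t=cv2.resize(t,(400,400),interpolation=2);o=np.zeros((400,800,3),np.uint8);o[:,:400]=t;o[:300,400:]=a
cv2.imwrite("pics/t3.png",o[:,:,::-1])
E
```

```text
t 25.62 foot z 35.1 xy 576.3 24.2 F -7.0 -1.2 14.3
t 26.75 foot z 99.3 xy 498.1 -172.1 F 0.8 -0.6 -3.4
```

View pics/t3.png

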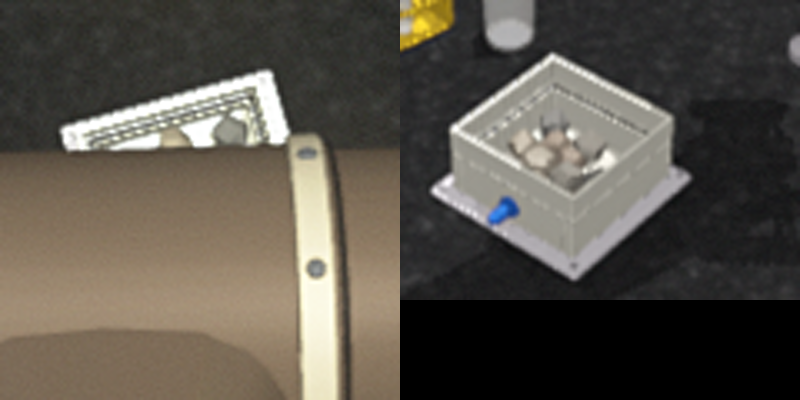

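The scene view shows the bed looking low and all the stones inside, but the arm hides the cell in the top view. I'll move over the rest to clear that view.

```bash
python3 -m pendant '[[15,-4,0,0,0,0],[50,-12,0,0,0,0],[85,-20,0,0,0,0],[102,-24,0,0,0,0],[102,-24,0,0,0,0]]' >/dev/null; python3 chk.py 30
python3 - <<'E'
from h import *
t=r.capture("top")[190:290,215:315];a=r.capture("scene")[185:260,245:345]
a=cv2.resize(a,(400,300),interpolation=2);t=cv2.resize(t,(400,400),interpolation=2);o=np.zeros((400,800,3),np.uint8);o[:,:400]=t;o[:300,400:]=a
cv2.imwrite("pics/t4.png",o[:,:,::-1])
E
```

```text
t 27.48 foot z 99.3 xy 458.4 -269.1 F 0.0 0.3 -4.0
```

View pics/t4.png

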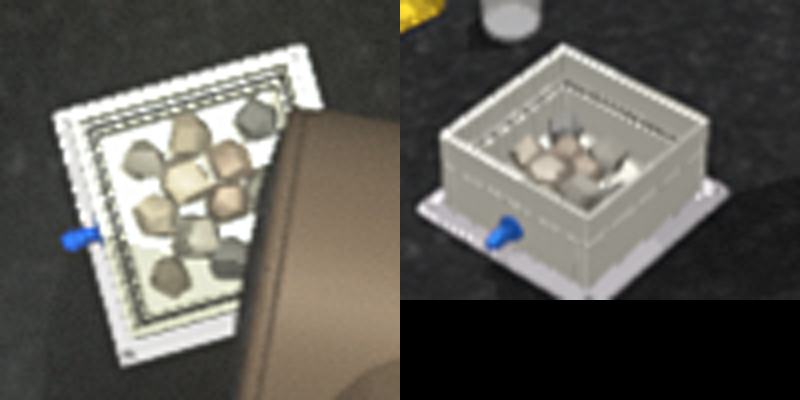

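The stones in view lie spread out, with P1 at (190,182), P2 at (230,157) and P3 at (198,235) between the lower ones. There is time left, so I'll press P3 and P2 again to confirm they stayed down.

```bash
set -e
python3 -m pendant '[[-15,5,0,0,0,0],[-55,18,0,0,0,0],[-105,34,0,0,0,0],[-155,50,0,0,0,0],[-205,66,0,0,0,0],[-250,81,0,0,0,0],[-276,89,8,0,0,0],[-282,91,25,0,0,0],[-282,91,42,0,0,0],[-282,91,54,0,0,0],[-282,91,56,0,0,0]]' >/dev/null; python3 chk.py 6
python3 -m pendant '[[0,0,1,0,0,0],[0,0,2,0,0,0],[0,0,3,0,0,0]]' >/dev/null; python3 chk.py 6
python3 -m pendant '[[0,0,1,0,0,0],[0,0,2,0,0,0],[0,0,3,0,0,0]]' >/dev/null; python3 chk.py 6
python3 -m pendant '[[0,0,1,0,0,0],[0,0,2,0,0,0]]' >/dev/null; python3 chk.py 9
python3 -m pendant '[[0,0,0.8,0,0,0],[0,0,1.5,0,0,0]]' >/dev/null; python3 chk.py 9
python3 -m pendant '[[0,0,0.8,0,0,0],[0,0,1.5,0,0,0]]' >/dev/null; python3 chk.py 9
```

```text
t 28.95 foot z 42.7 xy 547.4 14.6 F 0.3 0.3 -3.0
t 29.32 foot z 40.8 xy 548.1 14.0 F 0.4 0.1 -3.1
t 29.70 foot z 37.5 xy 548.1 14.1 F -0.5 1.1 0.6
t 29.95 foot z 36.8 xy 549.4 14.5 F 0.8 1.3 9.9
```

```bash
set -e
python3 -m pendant '[[0,0,0.5,0,0,0],[0,0,0.5,0,0,0],[0,0,0.5,0,0,0],[0,0,0.5,0,0,0],[0,0,0.5,0,0,0],[0,0,0.5,0,0,0],[0,0,0.5,0,0,0],[0,0,0.5,0,0,0],[0,0,0.5,0,0,0]]' >/dev/null; python3 chk.py 20
python3 -m pendant '[[0,0,-6,0,0,0],[0,-6,-13,0,0,0],[-2,-22,-13,0,0,0],[-3,-36,-12,0,0,0],[-3,-40,-9,0,0,0],[-3,-40,-7,0,0,0]]' >/dev/null; python3 chk.py 6
python3 -m pendant '[[0,0,1,0,0,0],[0,0,2,0,0,0],[0,0,3,0,0,0]]' >/dev/null; python3 chk.py 6
python3 -m pendant '[[0,0,1,0,0,0],[0,0,2,0,0,0],[0,0,3,0,0,0]]' >/dev/null; python3 chk.py 6
python3 -m pendant '[[0,0,1,0,0,0],[0,0,2,0,0,0]]' >/dev/null; python3 chk.py 9
python3 -m pendant '[[0,0,0.8,0,0,0],[0,0,1.5,0,0,0]]' >/dev/null; python3 chk.py 9
python3 -m pendant '[[0,0,0.8,0,0,0],[0,0,1.5,0,0,0]]' >/dev/null; python3 chk.py 9
```

```text
t 31.07 foot z 36.8 xy 549.8 14.7 F -0.6 0.8 8.8
t 31.82 foot z 40.8 xy 582.0 -7.2 F -0.2 0.4 -3.2
t 32.20 foot z 39.0 xy 582.1 -6.5 F -0.3 -0.3 -3.1
t 32.58 foot z 35.8 xy 582.2 -6.7 F -0.4 0.4 -2.2
t 32.83 foot z 34.0 xy 582.6 -6.6 F -0.5 0.4 -0.7
t 33.08 foot z 33.5 xy 583.4 -6.6 F -0.2 -0.8 7.4
t 33.33 foot z 33.3 xy 584.0 -6.7 F -1.3 -1.3 15.9
```

All three are down, with tops 33 to 37 mm above the worktop and well below the ledge. I'll hold the final push for a second and then lift clear.

```bash
set -e
python3 -m pendant '[[0,0,0,0,0,0],[0,0,0,0,0,0],[0,0,0,0,0,0],[0,0,0,0,0,0],[0,0,0,0,0,0],[0,0,0,0,0,0],[0,0,0,0,0,0],[0,0,0,0,0,0],[0,0,0,0,0,0]]' >/dev/null; python3 chk.py 20
python3 -m pendant '[[0,0,-8,0,0,0],[0,0,-28,0,0,0],[0,0,-55,0,0,0],[0,0,-68,0,0,0],[0,0,-70,0,0,0]]' >/dev/null; python3 chk.py 20
python3 - <<'E'
from h import *
s=r.get_state();R=cv2.Rodrigues(np.zeros(3))[0];from scipy.spatial.transform import Rotation as Q
print(s["eef_rot"],Q.from_euler("xyz",s["eef_rot"],degrees=True).inv().apply(np.array([.4582,-.2693,.0907])-s["tcp_pos"])*1e3)
E
```

```text
t 34.45 foot z 33.4 xy 583.9 -6.7 F -1.1 0.6 13.1
t 35.08 foot z 101.2 xy 582.2 -6.5 F -0.6 -0.4 -3.4
[-1.79987695e+02  4.74469087e-02 -1.25418012e+02] [286.08944706 -51.18245003  94.66363357]
```

```bash
set -e
python3 -m pendant '[[15,-3,0,0,0,0],[55,-10,0,0,0,0],[105,-19,0,0,0,0],[155,-28,0,0,0,0],[205,-37,0,0,0,0],[250,-45,0,0,0,0],[277,-50,10,0,0,0],[286,-51,30,0,0,0],[286,-51,50,0,0,0],[286,-51,68,0,0,0],[286,-51,78,0,0,0],[286,-51,82,0,0,0],[286,-51,82,0,0,0],[286,-51,82,0,0,0]]'
python3 chk.py 4
python3 -m pendant '[[0,0,2,0,0,0],[0,0,4,0,0,0],[0,0,6,0,0,0],[0,0,8,0,0,0]]' >/dev/null; python3 chk.py 2
python3 -m pendant '[[0,0,1,0,0,0],[0,0,2,0,0,0]]' >/dev/null; python3 chk.py 0
python3 -m pendant '[[0,0,1,0,0,0],[0,0,2,0,0,0]]' >/dev/null; python3 chk.py 0
python3 -m pendant '[[0,0,1,0,0,0],[0,0,2,0,0,0]]' >/dev/null; python3 chk.py 0
```

```text
time_s: 36.83
tcp_pos: [0.4585, -0.2694, 0.1039]
eef_rot: [-179.9, 0.0, -125.4]
contact_force: [-0.0, -0.1, -3.3]
gripper_width: 0.0247
gripper_force: 55.0
t 36.83 foot z 19.5 xy 458.5 -269.4 F -0.0 -0.1 -3.3
t 37.33 foot z 10.7 xy 458.0 -269.3 F -0.2 -0.2 -3.2
t 37.58 foot z 8.8 xy 458.1 -269.3 F -0.1 -0.2 -3.8
t 37.83 foot z 6.8 xy 458.1 -269.3 F 0.6 0.2 -2.5
t 38.08 foot z 6.2 xy 458.2 -269.5 F -5.6 5.1 19.7
```

```bash
python3 - <<'E'
from h import *
s=r.capture("scene");cv2.imwrite("pics/t5.png",cv2.resize(s[140:260,340:460,::-1],None,fx=4,fy=4,interpolation=2))
E
```

```text
(no output)
```

View pics/t5.png

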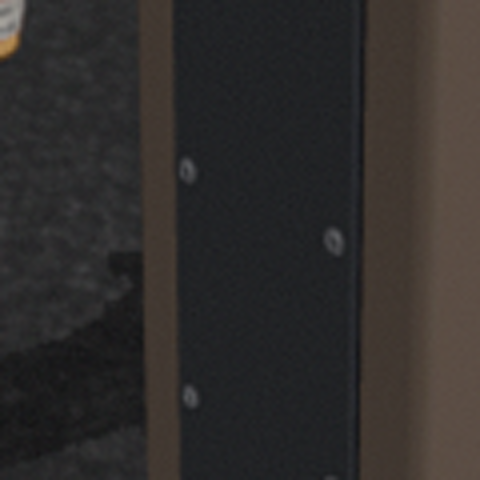

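The arm hides this view, but the foot bottoms out at 6 mm, which is the recess floor. I'll ease the load, open the fingers and withdraw.

```bash
set -e
python3 -m pendant '[[0,0,-0.7,0,0,0],[0,0,-1.3,0,0,0],[0,0,-1.3,0,0,0]]' >/dev/null; python3 chk.py 50
python3 -m pendant '[[0,0,0,0,0,0],[0,0,0,0,0,0],[0,0,0,0,0,0],[0,0,0,0,0,0],[0,0,0,0,0,0]]' 60
python3 -m pendant '[[0,0,-6,0,0,0],[0,0,-20,0,0,0],[0,0,-40,0,0,0],[0,0,-65,0,0,0],[0,0,-90,0,0,0],[30,-60,-110,0,0,0],[60,-120,-120,0,0,0],[90,-175,-120,0,0,0],[105,-200,-120,0,0,0],[105,-200,-120,0,0,0]]'
python3 - <<'E'
from h import *
t=r.capture("top");s=r.capture("scene")
cv2.imwrite("pics/t6.png",np.vstack([cv2.resize(t[180:330,130:430],(600,300),interpolation=2),cv2.resize(s[150:290,190:470],(600,300),interpolation=2)])[:,:,::-1])
E
```

```text
t 38.50 foot z 6.4 xy 458.1 -269.4 F -2.3 1.5 4.2
time_s: 39.12
tcp_pos: [0.4581, -0.2694, 0.0905]
eef_rot: [-180.0, -0.0, -125.4]
contact_force: [0.2, 0.1, 0.1]
gripper_width: 0.0593
gripper_force: 0.0
time_s: 40.38
tcp_pos: [0.5604, -0.4733, 0.2099]
eef_rot: [180.0, -0.0, -125.5]
contact_force: [0.7, 0.6, -0.7]
gripper_width: 0.06
gripper_force: 0.0
```

View pics/t6.png

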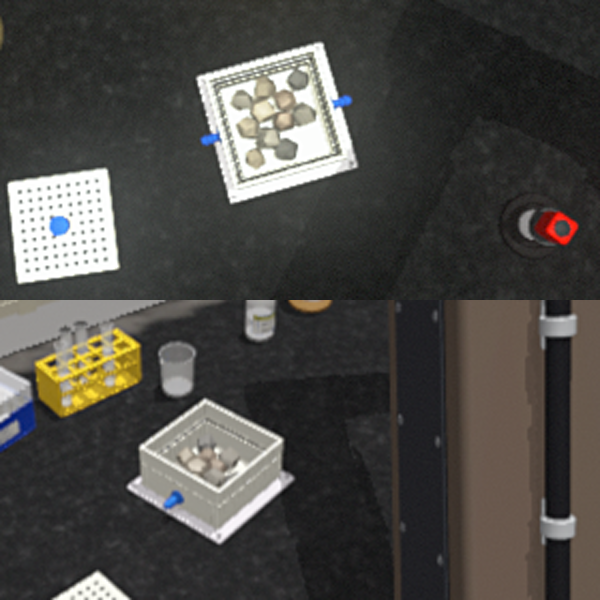

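The tamper stands upright in its rest with the red cap at (557,228), all eleven stones lie low in the cell, and the cover and beaker haven't moved.

```bash
python3 -c "from plant import r;print(r.close_job())"
```

```text
the job is handed in; nothing more can be done
None
```

The job is handed in at about 40 s of 72: all three proud stones are pressed down (tops 33–37 mm up, ledge at 43 mm), peak push was about 36 N, and final steady pushes of about 12–17 N were held for a second. The tamper is back upright in its rest and the cover and beaker are untouched; `close_job()` returned no verdict.

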